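Put away the kiln furniture

ROBOT

A 7-joint arm with a two-finger parallel gripper is mounted at the origin on the work surface. World frame = base frame: x ahead of the robot, y to its left, z up, the work surface at z = 0. Lengths are in m, angles in rad, forces in N, time in s.
With the tool pointing down it reaches from about 0.4 to 0.875 m from the base axis. Payload 19.3 kg.
Tool frame: the origin (TCP) lies between the finger pads; the fingertips stand 14 mm ahead of it and the grasp point (between the pads) lies 5 mm behind it; z points along the fingers, y is the line along which they close (so a half turn about z gives the same grasp; the last joint's range is limited). The gripper opens to 85 mm and grips with 20 to 120 N. Pads are 22 mm wide; open, the fingers measure 114 mm over their backs; the gripper's body (76 mm by 85 mm) begins 54 mm behind the grasp point. The pads swing forward as they close: fully open they stand 13 mm farther back than shut.
Start: joints at [1.08, 0.521, -0.036, 1.599, 0.021, 1.021, -0.113], TCP at [0.255, -0.57, 0.245] pointing down, gripper open.
Joint ranges: [-2.91, 2.91], [-0.3, 2.13], [-1.5, 1.42], [0.17, 2.43], [-1.26, 4.41], [0.16, 1.93], [-2.52, 2.52]. Speed limits (rad/s): [1.89, 1.89, 2.39, 2.39, 3.01, 3.01, 3.01].

INTERFACE

Orientations are given as a unit quaternion [x, y, z, w].
In Python, from station import bot, kinematics, capture, camera_info, order gives the robot as it stands. Calls block until the motion is done:
- bot.move_to(position, orientation): joint-space move of the TCP to a pose.
- bot.move_straight(position, attitude=None, v=0.15, until_force=None): straight line of the TCP; attitude=None keeps the orientation; v is the mean speed in m/s. With until_force (N) it stops when the force on the tool has changed by that much, and returns True; else False.
- bot.movej(angles): joint-space move.
- bot.let_go() and bot.close(strength=None): open the fingers fully, or close them until they stop; strength is the grip in N (None keeps the last).
- bot.wait(seconds).
- kinematics.solve_ik(position, orientation): joint angles nearest the present ones, or None.
- capture(name): name is "scene" or "top" or "wrist"; returns the picture (384x512x3 uint8, red, green, blue); there is no depth.
- camera_info(name): a dict with "fx", "fy", "cx", "cy" (pixels), "origin" and "orientation" of the camera in the world. Camera axes: x right, y up, looking along -z (the intrinsics and any distortion apply to the point x, -y, -z); pixel columns grow to the right and rows downward; lengths in m; the calibration is good to about 2 mm. A picture is of the moment at which its call begins: read the wrist's pose just before it. camera_info takes no time and is no camera call; for the wrist camera it gives the pose at the moment of the call.
A pose or a line that the arm cannot do raises bot.PlanningError and nothing moves.
- order.finish_job(): hands the job in; it is judged then, once.
Readings, each from a call of its own:
- bot.read_clock(): time.
- bot.read_q(): joint angles.
- bot.read_qvel(): joint speeds.
- bot.read_joint_torque(): joint torques, N m.
- bot.read_tcp_pos(): TCP position.
- bot.read_eef_rot(): TCP orientation.
- bot.read_ft_force(): force on the tool from outside, world axes, zero at the start.
- bot.read_wrist_torque(): the same for the moment, N m.
- bot.read_width(): finger opening in m.
- bot.read_gripper_force(): force on a finger pad.
Only numpy, scipy, OpenCV 4.12 (cv2) and the standard library are available. Lean on these libraries where they do the work, as an engineer would, in place of code of your own. Each camera call takes 0.05 s, during which the arm holds its last target. There are 200 camera calls.

TASK

Put away the kiln furniture: lay both three-armed stilts flat in the open grey tray, then stack the other grey tray (the one with the carry bar) squarely on top of it, with their grip lips at opposite ends so that its feet rest on the rim lugs and it does not nest. Stand the square post in the plywood tray that already holds a square one, and the round tube in the one that already holds a tube. Set everything down rather than dropping it, and leave the jar and the cup where they are.

Things in the scene. Friction and masses are not known exactly. Their poses are not given: they have to be found in the camera images.
- stilt_a: cream clay kiln stilt lying flat, one of two alike, 50 g: three arms (12 mm wide, z 6 to 18 mm) reach 28 mm out from the hub at 0, 120, 240 deg from its x axis, each with an upright round point 10 mm across, z 0 to 24 mm, centred 25 mm out. Origin under the hub at table level, z up. Pinch it across one arm, about 17 mm out
- stilt_b: cream clay kiln stilt lying flat, one of two alike, 50 g: three arms (12 mm wide, z 6 to 18 mm) reach 28 mm out from the hub at 0, 120, 240 deg from its x axis, each with an upright round point 10 mm across, z 0 to 24 mm, centred 25 mm out. Origin under the hub at table level, z up. Pinch it across one arm, about 17 mm out
- square_post: square kiln post of cream fired clay standing upright, loose, 36 x 36 mm and 62 mm tall, about 150 g; origin at the centre of its underside, x and y square to its sides
- tube_post: round hollow kiln post of cream fired clay standing upright, loose, 44 mm outside diameter, 26 mm bore, 55 mm tall, about 120 g; origin at the centre of its underside
- low_tray: fixed grey stack-nest tray without carry bar. Origin at centre of underside, x along its length. Rim 160 x 106 mm, 50 mm high; inside 138 x 68 mm up to z 32, wider above; floor 3 mm. Grip lip (20 mm long, 60 wide) at rim height on the +x end only. Four lugs flush with the rim (16 mm along x) at x = +50 and -20 reach in from the long rims to y = +-40 mm. Seats carry_tray 50 mm up
- carry_tray: loose empty tray, 250 g, like low_tray (same sizes, axes, lip at +x) plus a carry bar along y over the middle, x = 0: 12 mm thick, z 50 to 70 mm; pinch it along x. Feet under it (16 mm along x, 8 mm high, out to y = +-48 mm) at x = -50 and +20: they rest on low_tray's lugs only if its lip is at the end away from low_tray's lip; else it drops 18 mm and nests
- square_bin: low plywood tray fixed to the table, 130 (x) x 84 mm, walls 22 mm high and 6 mm thick, floor 6 mm thick; origin at the centre of its underside. A square post (62 mm tall) is fixed in it already, standing at x = +34 mm, y = 0; the free room is on the -x side (inside to x = -59, y = +-36 mm)
- tube_bin: low plywood tray fixed to the table, 130 (x) x 84 mm, walls 22 mm high and 6 mm thick, floor 6 mm thick; origin at the centre of its underside. A round tube (55 mm tall) is fixed in it already, standing at x = +34 mm, y = 0; the free room is on the -x side (inside to x = -59, y = +-36 mm)
- glaze_jar: bystander: jar of glaze with a blue cap, 68 mm across, 100 mm tall, loose; origin at the centre of its underside; leave it alone
- cup: bystander: green cup, 72 mm across the rim, 85 mm tall, loose; origin at the centre of its underside; leave it alone
Not all that is in view belongs to the job. What is shaped like the square_post but blue, green or orange is not meant.

How it is judged:
At the end, for the whole second after the job is handed in: Both stilts flat on low_tray's floor (within 12 mm); carry_tray on its lugs: 46 to 54 mm up, within 10 mm of centred, parallel within 0.12 rad, tilt under 0.06 rad; each post on the floor of its bin's free part, upright within 0.15 rad; all at rest (x of stilt_a in the frame of low_tray between -0.066 and 0.066 m and y of stilt_a in the frame of low_tray between -0.034 and 0.034 m and z of stilt_a in the frame of low_tray between -0.002 and 0.012 m and x of stilt_b in the frame of low_tray between -0.066 and 0.066 m and y of stilt_b in the frame of low_tray between -0.034 and 0.034 m and z of stilt_b in the frame of low_tray between -0.002 and 0.012 m and z of carry_tray in the frame of low_tray between 0.046 and 0.054 m and horizontal distance between carry_tray and low_tray below 0.01 m and angle between the x axis of carry_tray and the x axis of low_tray, either way round below 0.12 rad and angle between carry_tray's own z axis and vertical below 0.06 rad and x of square_post in the frame of square_bin between -0.058 and 0.02 m and y of square_post in the frame of square_bin between -0.036 and 0.036 m and z of square_post in the frame of square_bin between 0 and 0.012 m and angle between each of square_post, tube_post's own z axis and vertical below 0.15 rad and x of tube_post in the frame of tube_bin between -0.058 and 0.02 m and y of tube_post in the frame of tube_bin between -0.036 and 0.036 m and z of tube_post in the frame of tube_bin between 0 and 0.012 m and linear speed of each of stilt_a, stilt_b, square_post, tube_post, carry_tray below 0.02 m/s and angular speed of each of stilt_a, stilt_b, square_post, tube_post, carry_tray below 0.2 rad/s); the robot touches nothing.
It fails at once if the glaze jar is moved more than 20 mm or tipped (distance of glaze_jar from where it was at the start of the episode above 0.02 m or angle between glaze_jar's own z axis and vertical above 0.3 rad).
It fails at once if the cup is moved more than 20 mm or tipped (distance of cup from where it was at the start of the episode above 0.02 m or angle between cup's own z axis and vertical above 0.3 rad).
It fails at once if a piece or the tray is dropped (falls at more than 0.9 m/s, some 40 mm, with no finger on it) ((linear speed of stilt_a above 0.9 m/s and contact force between the fingers and stilt_a below 0.1 N) or (linear speed of stilt_b above 0.9 m/s and contact force between the fingers and stilt_b below 0.1 N) or (linear speed of square_post above 0.9 m/s and contact force between the fingers and square_post below 0.1 N) or (linear speed of tube_post above 0.9 m/s and contact force between the fingers and tube_post below 0.1 N) or (linear speed of carry_tray above 0.9 m/s and contact force between the fingers and carry_tray below 0.1 N)).
It also fails if it takes over 136 s, if anything falls off the work surface, if the arm or the gripper's body presses on something with over 40 N, if the wrist force passes 120 N, or if a joint passes its speed limit or range.

## Working session

There is one attempt and no reset: what is moved stays moved. The work goes in short steps, each a Python script; the robot and the scene stay as the last script left them, time stands still between calls to the robot, and variables do not carry over. Pictures are saved under pics/ and viewed, at most 14 in all, crops included, and the job is handed in when it is done.

```bash
ls; mkdir -p pics; python3 - <<'E'
from station import *
import cv2
for n in ("scene","top"):
    im=capture(n); cv2.imwrite(f"pics/{n}0.png",cv2.resize(im[:,:,::-1],(800,600),interpolation=cv2.INTER_CUBIC)); cv2.imwrite(f"{n}_raw.png",im[:,:,::-1]); print(n,camera_info(n))
print(camera_info("wrist"),bot.read_eef_rot(),bot.read_clock())
E
```

```text
pics
scene {'fx': 432.60705096833084, 'fy': 432.60705096833084, 'cx': 251.38243137813032, 'cy': 193.8511256489209, 'origin': array([ 1.05362024, -0.63491065,  0.80888738]), 'orientation': array([0.37234817, 0.13669938, 0.30044518, 0.86741156])}
top {'fx': 496.2558856499178, 'fy': 496.2558856499178, 'cx': 251.67467394856564, 'cy': 200.7333485661923, 'origin': array([4.43062504e-01, 1.07799977e-03, 1.67990811e+00]), 'orientation': array([-0.01676854,  0.02002768,  0.71430987, -0.69934192])}
{'fx': 295.6375414674701, 'fy': 295.6375414674701, 'cx': 259.6939664648643, 'cy': 191.3281156742174, 'origin': array([ 0.32921513, -0.53711843,  0.37326812]), 'orientation': array([-0.13460135,  0.08750584, -0.53624749,  0.82865182])} [ 9.77947367e-01  2.08850917e-01 -1.52130045e-04 -4.67649466e-04] 0.1
```

View pics/scene0.png

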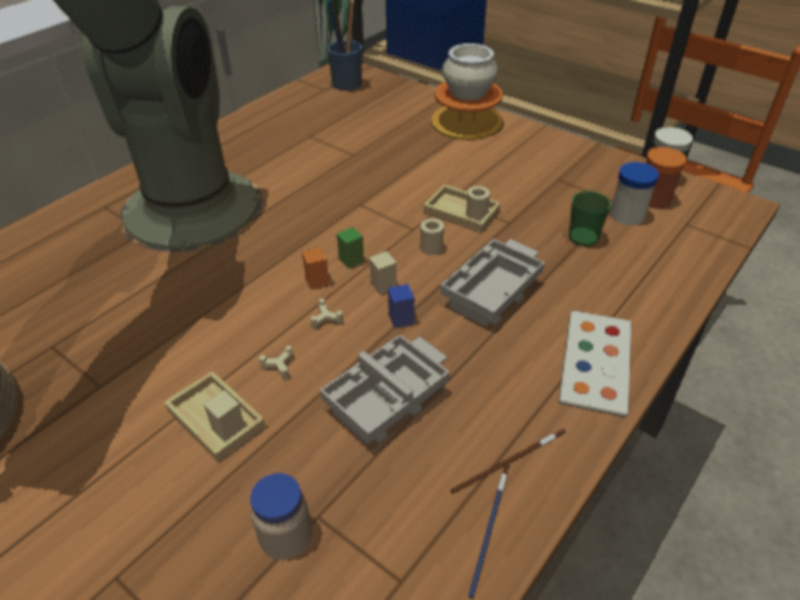

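View pics/top0.png

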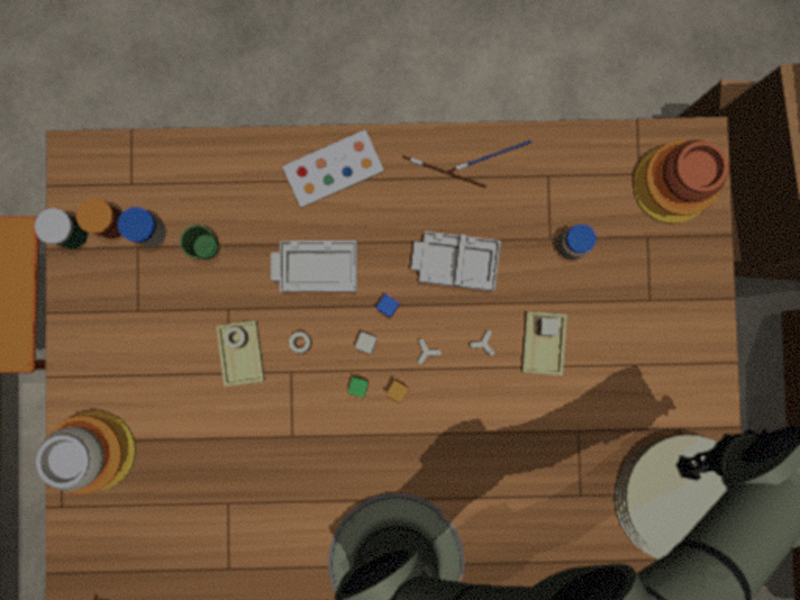

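```bash
cat > h.py <<'E'
from station import *
import numpy as np, cv2
from scipy.spatial.transform import Rotation as R
def pix2w(info,u,v,z):
    d=R.from_quat(info["orientation"]).apply([(u-info["cx"])/info["fx"],-(v-info["cy"])/info["fy"],-1.])
    o=info["origin"]; return o+d*(z-o[2])/d[2]
def w2pix(info,p):
    c=R.from_quat(info["orientation"]).inv().apply(np.atleast_2d(p)-info["origin"])
    return np.c_[info["cx"]-info["fx"]*c[:,0]/c[:,2],info["cy"]+info["fy"]*c[:,1]/c[:,2]]
def down(psi): return (R.from_euler('z',psi)*R.from_euler('x',np.pi)).as_quat()
E
python3 - <<'E'
from h import *
ti=camera_info("top")
for n,u,v,z in [("low",318,267,.05),("carry",460,261,.05),("sqbin",545,343,.02),("tubebin",240,353,.02),("sq",366,343,.062),("tube",300,342,.055),("sA",428,351,.02),("sB",484,343,.02),("blue",387,306,.06),("org",397,390,.06),("grn",358,386,.06),("jar",580,240,.1),("cup",200,242,.085)]:
    print(n,pix2w(ti,u/1.5625,v/1.5625,z).round(3))
wi=camera_info("wrist");print(R.from_quat(wi["orientation"]).apply([0,0,-1]))
import pickle
sh=[]
for i,(x,y) in enumerate([(.40,-.16),(.40,.0),(.40,.18)]):
    bot.move_to([x,y,.36],down(0)); bot.wait(.2)
    inf=camera_info("wrist"); im=capture("wrist"); sh.append((inf,im))
    cv2.imwrite(f"pics/w{i}.png",cv2.resize(im[:,:,::-1],(800,600),interpolation=cv2.INTER_CUBIC))
pickle.dump(sh,open("sh.pkl","wb")); print(bot.read_q(),bot.read_clock())
E
```

```text
low [0.63  0.149 0.05 ]
carry [ 0.636 -0.151  0.05 ]
sqbin [ 0.46  -0.331  0.02 ]
tubebin [0.452 0.322 0.02 ]
sq [0.467 0.051 0.062]
tube [0.472 0.189 0.055]
sA [ 0.448 -0.08   0.02 ]
sB [ 0.462 -0.2    0.02 ]
blue [0.544 0.005 0.06 ]
org [ 0.368 -0.012  0.06 ]
grn [0.378 0.069 0.06 ]
jar [ 0.669 -0.394  0.1  ]
cup [0.683 0.389 0.085]
[-0.28938302 -0.12922573 -0.94845041]
[-0.04043741  0.12878141 -0.56909282  1.87688868  0.07590786  1.15705611
 -2.20853753] 3.9333
```

View pics/w0.png

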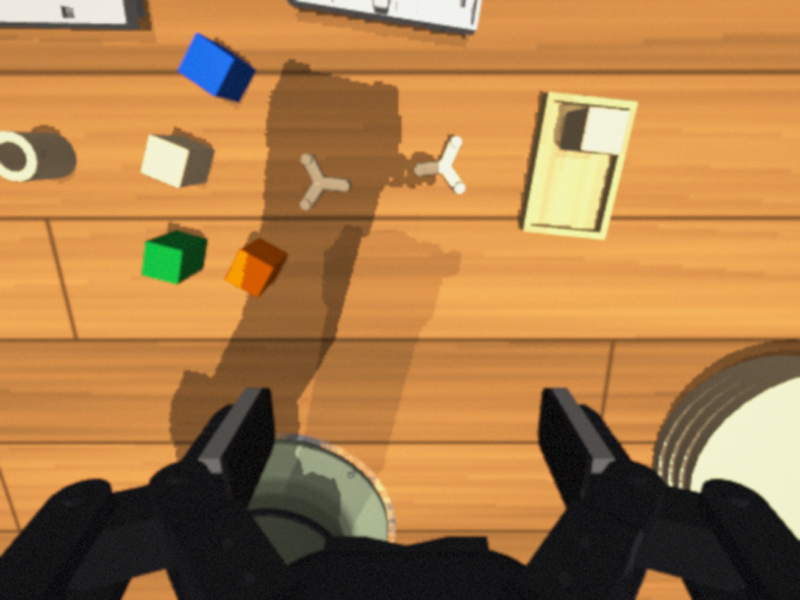

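View pics/w2.png

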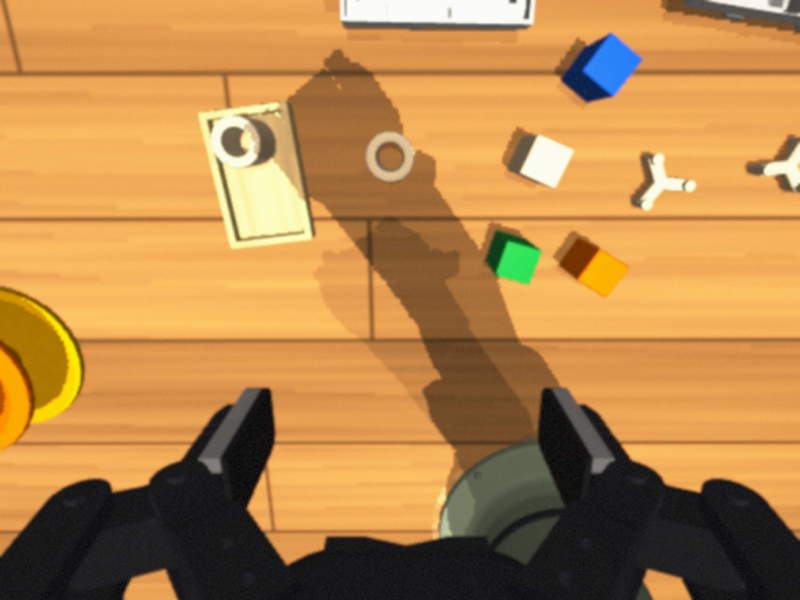

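```bash
python3 - <<'E'
from h import *
import pickle
sh=pickle.load(open("sh.pkl","rb"))
for i,(x,y) in enumerate([(.61,-.15),(.61,.15)]):
    bot.move_to([x,y,.30],down(np.pi if 0 else 0)); bot.wait(.2)
    inf=camera_info("wrist"); im=capture("wrist"); sh.append((inf,im))
pickle.dump(sh,open("sh.pkl","wb"))
S=[]
a=np.hstack([sh[3][1],sh[4][1]]); b=[]
for k in (0,2,3,4):
    hs=cv2.cvtColor(cv2.GaussianBlur(sh[k][1],(3,3),0),cv2.COLOR_RGB2HSV); b.append(hs[:,:,1])
cv2.imwrite("pics/tr.png",cv2.resize(a[:,:,::-1],(800,300)))
c=np.vstack([np.hstack(b[:2]),np.hstack(b[2:])]); cv2.imwrite("pics/sat.png",cv2.resize(c,(800,600)))
print(bot.read_clock())
E
```

```text
7.05
```

View pics/tr.png

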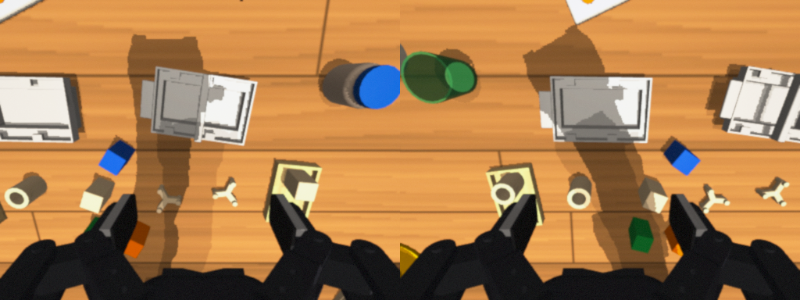

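View pics/sat.png

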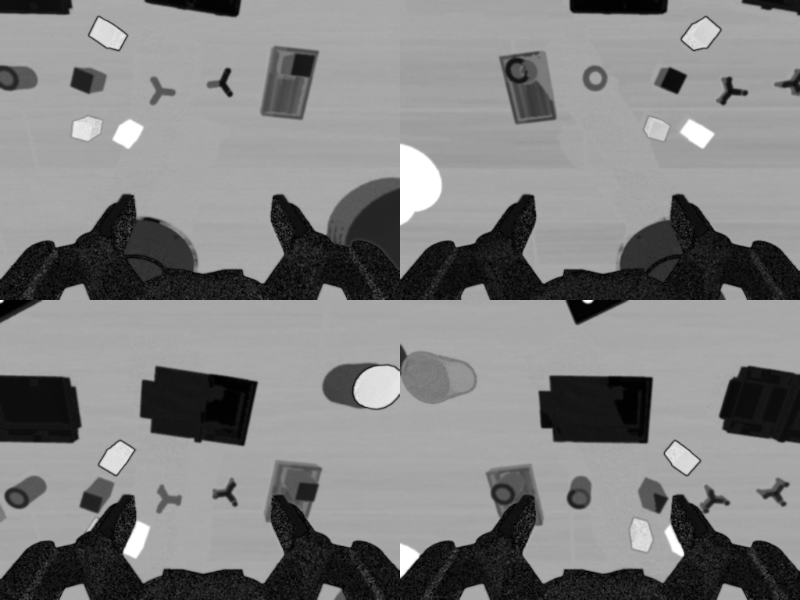

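```bash
cat > fit.py <<'E'
from h import *
from scipy.optimize import minimize
def box(x0,x1,y0,y1,z0,z1): return np.array([[x,y,z] for x in(x0,x1) for y in(y0,y1) for z in(z0,z1)])
def cyl(x,y,r,z0,z1):
    a=np.linspace(0,2*np.pi,32,endpoint=False); return np.array([[x+r*np.cos(t),y+r*np.sin(t),z] for t in a for z in(z0,z1)])
def rot(P,a): return R.from_euler('z',a).apply(P)
st=[rot(P,k*2*np.pi/3) for k in range(3) for P in(box(0,.028,-.006,.006,.006,.018),cyl(.025,0,.005,0,.024))]
tray=[np.vstack([box(-.08,.08,-.053,.053,.046,.05),box(-.072,.072,-.037,.037,0,.003)]),box(.075,.1,-.03,.03,.046,.05)]
M=dict(stilt=st,sq=[box(-.018,.018,-.018,.018,0,.062)],tube=[cyl(0,0,.022,0,.055)],
 sqbin=[box(-.065,.065,-.042,.042,0,.022),box(.016,.052,-.018,.018,0,.062)],
 tubebin=[box(-.065,.065,-.042,.042,0,.022),cyl(.034,0,.022,0,.055)],
 low=tray,carry=tray+[box(-.006,.006,-.05,.05,.05,.07)])
U=4
def mask(im,seed,thr=140):
    s=cv2.cvtColor(cv2.GaussianBlur(cv2.resize(im,None,fx=U,fy=U,interpolation=cv2.INTER_CUBIC),(9,9),0),cv2.COLOR_RGB2HSV)[:,:,1]
    n,l,stt,c=cv2.connectedComponentsWithStats((s<thr).astype(np.uint8))
    ys,xs=np.nonzero(l); k=np.argmin((xs-seed[0]*U)**2+(ys-seed[1]*U)**2); i=l[ys[k],xs[k]]
    m=(l==i).astype(np.uint8); f,_=cv2.findContours(m,cv2.RETR_EXTERNAL,cv2.CHAIN_APPROX_NONE); cv2.drawContours(m,f,-1,1,-1)
    return m
def render(info,model,p,shape):
    m=np.zeros(shape,np.uint8)
    for P in model:
        q=w2pix(info,rot(P,p[2])+[p[0],p[1],p[3] if len(p)>3 else 0]); q=(q+.5)*U-.5
        cv2.fillConvexPoly(m,cv2.convexHull(np.round(q*8).astype(np.int32)),1,shift=3)
    return m
def fit(name,shots,x,y,yaws,z=0,h=.02):
    ms=[(i,mask(im,w2pix(i,[x,y,h])[0])) for i,im in shots]
    def cost(p):
        return np.mean([1-(np.count_nonzero(m&r))/np.count_nonzero(m|r) for i,m in ms for r in [render(i,M[name],(*p,z),m.shape)]])
    best=min((minimize(cost,[x,y,a],method='Nelder-Mead',options=dict(initial_simplex=np.array([[x,y,a],[x+.012,y,a],[x,y+.012,a],[x,y,a+.25]]),xatol=1e-4,fatol=1e-4)) for a in yaws),key=lambda r:r.fun)
    print(name,best.x.round(4),'iou',round(1-best.fun,3),flush=True); return best.x
E
cat > run.py <<'E'
from fit import *
import pickle,json
sh=pickle.load(open("sh.pkl","rb"));h=np.pi/2
G={}
f=lambda n,ks,*a,key=None,**k:[G.__setitem__(key or n,list(fit(n,[sh[j] for j in ks],*a,**k)))]
f("low",[4],.63,.149,[h],h=.05); f("carry",[3],.636,-.151,[h-.2],h=.05)
f("sqbin",[0],.46,-.331,[-.1,.1],h=.02); 
E
python3 - <<'E'
from fit import *
import pickle,json
sh=pickle.load(open("sh.pkl","rb"));h=np.pi/2
G={}
def f(n,ks,x,y,yaws,key=None,hh=.02):
    for k in ks: fit(n,[sh[k]],x,y,yaws,h=hh) if len(ks)>1 else 0
    G[key or n]=list(fit(n,[sh[k] for k in ks],x,y,yaws,h=hh))
f("low",[4],.63,.149,[h],hh=.05); f("carry",[3],.636,-.151,[h-.2],hh=.05)
f("sqbin",[0],.46,-.331,[-.1,h]); f("tubebin",[2],.452,.322,[.1,h])
f("sq",[0,2],.467,.051,[.3,.8],hh=.03); f("tube",[2,4],.472,.189,[0],hh=.03)
f("stilt",[0,2],.448,-.08,[0,.5,1,1.5],key="sA"); f("stilt",[0,3],.462,-.2,[0,.5,1,1.5],key="sB")
json.dump(G,open("G.json","w"))
E
```

```text
low [0.6334 0.1516 1.5591] iou 0.959
carry [ 0.6377 -0.1477  1.4316] iou 0.96
sqbin [ 0.4594 -0.3288 -0.0986] iou 0.985
tubebin [0.451  0.3259 0.1163] iou 0.982
sq [0.4668 0.0542 1.1771] iou 0.956
sq [0.468  0.0532 1.1723] iou 0.976
sq [0.4675 0.0535 1.1865] iou 0.951
tube [0.4715 0.1935 0.0305] iou 0.965
tube [0.471  0.1936 0.0865] iou 0.974
tube [0.4712 0.1936 0.1084] iou 0.967
stilt [ 0.4454 -0.0742  0.4237] iou 0.942
stilt [ 0.4459 -0.0753  0.4334] iou 0.923
stilt [ 0.4457 -0.0747  0.4355] iou 0.909
stilt [ 0.4612 -0.1987 -0.3957] iou 0.886
stilt [ 0.4603 -0.1984 -0.4202] iou 0.942
stilt [ 0.4606 -0.1984  1.6781] iou 0.908
```

```bash
python3 - <<'E'
from h import *
for p in ([.446,-.075,.02],[.46,-.2,.02],[.633,.15,.03],[.638,-.148,.06],[.633,.152,.107],[.467,.053,.04],[.436,.324,.05],[.436,-.326,.05]):
    print(p,[d for d in range(-180,180,20) if kinematics.solve_ik(p,down(np.radians(d))) is not None])
print(kinematics.solve_ik([.633,.152,.107],down(-.15)), kinematics.solve_ik([.633,.152,.107],down(3.13)))
E
```

```text
[0.446, -0.075, 0.02] [-180, -160, -140, -120, -100, -80, -60, -40, -20, 0, 20, 40, 60, 80, 100, 120, 140, 160]
[0.46, -0.2, 0.02] [-180, -160, -140, -120, -100, -80, -60, -40, -20, 0, 20, 40, 60, 80, 100, 120, 140, 160]
[0.633, 0.15, 0.03] [-180, -160, -140, -120, -100, -80, -60, -40, -20, 0, 20, 40, 60, 80, 100, 120, 140, 160]
[0.638, -0.148, 0.06] [-180, -160, -140, -120, -100, -80, -60, -40, -20, 0, 20, 40, 60, 80, 100, 120, 140, 160]
[0.633, 0.152, 0.107] [-180, -160, -140, -120, -100, -80, -60, -40, -20, 0, 20, 40, 60, 80, 100, 120, 140, 160]
[0.467, 0.053, 0.04] [-180, -160, -140, -120, -100, -80, -60, -40, -20, 0, 20, 40, 60, 80, 100, 120, 140, 160]
[0.436, 0.324, 0.05] [-180, -160, -140, -120, -100, -80, -60, -40, -20, 0, 20, 40, 60, 80, 100, 120, 140, 160]
[0.436, -0.326, 0.05] [-180, -160, -140, -120, -100, -80, -60, -40, -20, 0, 20, 40, 60, 80, 100, 120, 140, 160]
[-0.15467325  0.73215664 -0.26605741  1.62138018  0.24261659  0.82066502
 -2.24259134] [ 0.234593    0.90424848 -0.93611867  1.59858931  0.80786423  1.06670522
  0.62749836]
```

```bash
cat >> h.py <<'E'
import json
def pick(x,y,z,psi,strength,lift=.2):
    bot.move_to([x,y,max(z+.08,.13)],down(psi)); bot.move_straight([x,y,z],v=.12)
    bot.close(strength); print("w",round(bot.read_width(),4),"f",bot.read_gripper_force())
    bot.move_straight([x,y,lift],v=.15); print("held w",round(bot.read_width(),4))
def place(x,y,z,psi,f,lift=.2,pre=.06,over=.004):
    bot.move_to([x,y,lift],down(psi)); bot.move_straight([x,y,z+pre],v=.15)
    bot.move_straight([x,y,z+.012],v=.08)
    hit=bot.move_straight([x,y,z-over],v=.02,until_force=f); print("hit",hit,bot.read_tcp_pos().round(4))
    bot.let_go(); bot.move_straight([x,y,lift],v=.15)
def loc(fr,x,y):
    c,s=np.cos(fr[2]),np.sin(fr[2]); return fr[0]+c*x-s*y, fr[1]+s*x+c*y
G=json.load(open("G.json"))
def snap(x,y,z,psi,name):
    import pickle
    bot.move_to([x,y,z],down(psi)); bot.wait(.15); inf=camera_info("wrist"); im=capture("wrist")
    pickle.dump((inf,im),open(name+".pkl","wb")); return inf,im
E
python3 - <<'E'
from h import *
bot.let_go()
s=G["sA"]; L=G["low"]; a=s[2]+2*np.pi/3; print(np.degrees(a))
x,y=s[0]+.017*np.cos(a),s[1]+.017*np.sin(a)
pick(x,y,.016,a,30)
ph=np.radians(8); X,Y=loc(L,-.008,.011)
place(X,Y,.0195,L[2]+np.pi/2+ph,4)
print(bot.read_clock())
# view from camera: put camera over tray
inf,im=snap(.56,.15,.22,0,"afterA"); print(inf["origin"])
c=w2pix(inf,[L[0],L[1],.003])[0]; print(c)
cv2.imwrite("pics/afterA.png",cv2.resize(im[:,:,::-1],(800,600),interpolation=cv2.INTER_CUBIC)); print(bot.read_clock())
E
```

```text
144.95351956028412
w 0.0114 f 31.876360774040222
held w 0.0111
hit True [0.6222 0.1437 0.0192]
18.05
[0.64111791 0.14980521 0.34818494]
[257.88393081  99.76040861]
20.525
```

View pics/afterA.png

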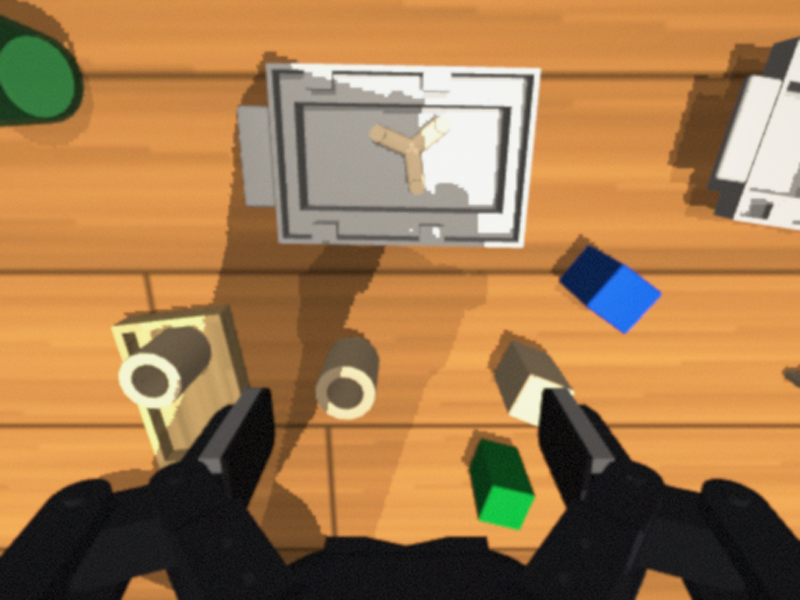

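```bash
cat > fs.py <<'E'
from fit import *
def fitstilt(inf,im,L,x0,y0,yaws):
    # brown-ish clay vs grey tray: saturation inside tray floor region
    big=cv2.resize(im,None,fx=U,fy=U,interpolation=cv2.INTER_CUBIC)
    s=cv2.cvtColor(cv2.GaussianBlur(big,(9,9),0),cv2.COLOR_RGB2HSV)[:,:,1]
    q=w2pix(inf,[[*loc(L,a,b),.003] for a,b in((-.069,-.034),(.069,-.034),(.069,.034),(-.069,.034))])
    roi=np.zeros(s.shape,np.uint8); cv2.fillConvexPoly(roi,np.round((q+.5)*U).astype(np.int32),1)
    t=cv2.threshold(s[roi>0].reshape(-1,1),0,1,cv2.THRESH_OTSU)[0]; m=((s>t)&(roi>0)).astype(np.uint8)
    def cost(p):
        X,Y=loc(L,p[0],p[1]); r=render(inf,M["stilt"],(X,Y,p[2]+L[2],.003),m.shape)&roi
        return 1-np.count_nonzero(m&r)/np.count_nonzero(m|r)
    b=min((minimize(cost,[x0,y0,a],method='Nelder-Mead',options=dict(initial_simplex=np.array([[x0,y0,a],[x0+.01,y0,a],[x0,y0+.01,a],[x0,y0,a+.3]]))) for a in yaws),key=lambda r:r.fun)
    print("stilt local",b.x.round(4),np.degrees(b.x[2])%120,"iou",round(1-b.fun,3),"thr",t); return b.x
E
python3 - <<'E'
from fs import *
import pickle
L=G["low"]; ys=[0,.5,1,1.5]
inf,im=pickle.load(open("afterA.pkl","rb")); fitstilt(inf,im,L,-.006,-.006,ys)
psi=L[2]+np.pi/2
bot.close(20)
x,y=loc(L,.024,.012); bot.move_to([x,y,.11],down(psi)); bot.move_straight([x,y,.022],v=.08)
x,y=loc(L,-.040,.012); print(bot.move_straight([x,y,.022],v=.03,until_force=3))
x,y,_=bot.read_tcp_pos(); print("stopped at local x",y-L[1],bot.read_ft_force())
x2,y2=x,y+.006; bot.move_straight([x2,y2,.022],v=.05); bot.move_straight([x2,y2,.12],v=.15); bot.let_go()
inf,im=snap(.56,.15,.22,0,"pushA"); fitstilt(inf,im,L,-.045,-.006,ys)
cv2.imwrite("pics/pushA.png",cv2.resize(im[30:170,120:380,::-1],(780,420),interpolation=cv2.INTER_CUBIC)); print(bot.read_clock())
E
```

```text
stilt local [-0.0054 -0.0055  1.7121] 98.0975474480097 iou 0.754 thr 47.0
True
stopped at local x -0.01894555482664212 [-0.09809414  0.03922887 -0.13135621]
stilt local [-0.0273 -0.0048  0.0297] 1.6999538257949225 iou 0.298 thr 40.0
30.5333
```

View pics/pushA.png

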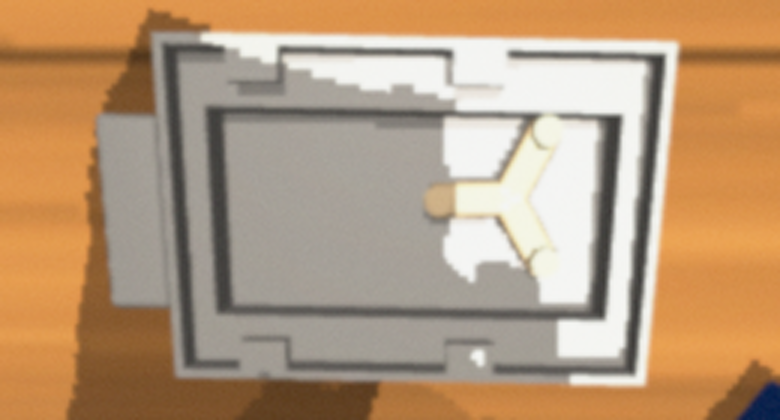

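```bash
python3 - <<'E'
from fs import *
L=G["low"]; psi=L[2]+np.pi/2
bot.close(20)
x,y=loc(L,-.008,.012); bot.move_to([x,y,.11],down(psi)); bot.move_straight([x,y,.022],v=.08)
x,y=loc(L,-.036,.012); print(bot.move_straight([x,y,.022],v=.02,until_force=8))
x,y,_=bot.read_tcp_pos(); print("stopped at local x",y-L[1],bot.read_ft_force())
x2,y2=x,y+.006; bot.move_straight([x2,y2,.022],v=.05); bot.move_straight([x2,y2,.12],v=.15); bot.let_go()
inf,im=snap(.56,.15,.22,0,"pushA2")
for p in [(-.05,-.006,0)]:
    r=render(inf,M["stilt"],(*loc(L,p[0],p[1]),p[2]+L[2],.003),(384*U,512*U)); c,_=cv2.findContours(r,0,1); 
    im=cv2.resize(im,None,fx=U,fy=U); cv2.drawContours(im,c,-1,(255,0,0),1)
cv2.imwrite("pics/pushA2.png",cv2.resize(im[120:680,480:1520,::-1],(780,420))); print(bot.read_clock())
E
```

```text
False
stopped at local x -0.035467902129774256 [0.79267719 3.69919645 1.23909069]
40.8167
```

View pics/pushA2.png

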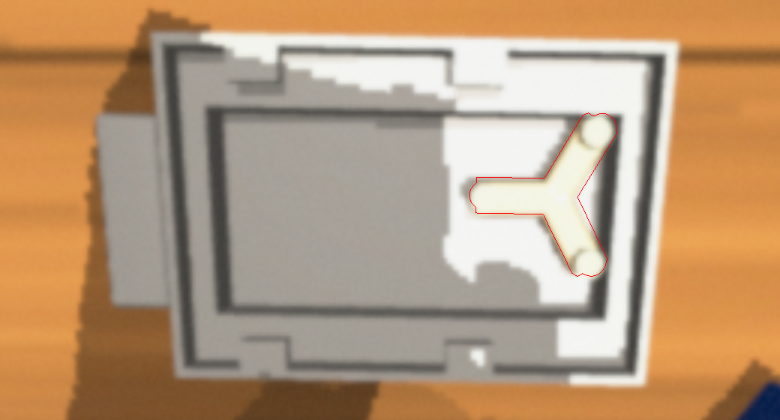

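```bash
python3 - <<'E'
import re
s=open('h.py').read()
s=s.replace('''    hit=bot.move_straight([x,y,z-over],v=.02,until_force=f); print("hit",hit,bot.read_tcp_pos().round(4))
''','''    for _ in range(4):
        hit=bot.move_straight([x,y,z-over],v=.02,until_force=f); t=bot.read_tcp_pos(); print("hit",hit,t.round(4))
        if not hit or t[2]<z+.003: break
''')
open('h.py','w').write(s)
E
python3 - <<'E'
from h import *
s=G["sB"]; L=G["low"]; a=(s[2]+2*np.pi/3)
x,y=s[0]+.017*np.cos(a),s[1]+.017*np.sin(a); print(np.degrees(a))
pick(x,y,.016,a,30)
X,Y=loc(L,.010,.017); place(X,Y,.0195,L[2]+np.pi/2,4)
inf,im=snap(.56,.15,.22,0,"afterB")
cv2.imwrite("pics/afterB.png",cv2.resize(im[20:370,40:470,::-1],(645,525),interpolation=cv2.INTER_CUBIC)); print(bot.read_clock())
q=G["sq"]; pick(q[0],q[1],.038,q[2]-np.pi/2,40)
b=G["sqbin"]; X,Y=loc(b,-.024,0); place(X,Y,.044,b[2],5)
q=G["tube"]; pick(q[0],q[1],.038,0,30)
b=G["tubebin"]; X,Y=loc(b,-.024,0); place(X,Y,.044,b[2],5)
print(bot.read_clock())
E
```

```text
216.14839478677425
w 0.0112 f 31.81510090827942
held w 0.0113
hit True [0.6165 0.1617 0.0191]
55.5333
w 0.0358 f 39.56378996372223
held w 0.0353
hit True [ 0.4356 -0.3264  0.0441]
w 0.0433 f 29.136067209765315
held w 0.0434
hit True [0.4271 0.3231 0.0444]
73.1167
```

View pics/afterB.png

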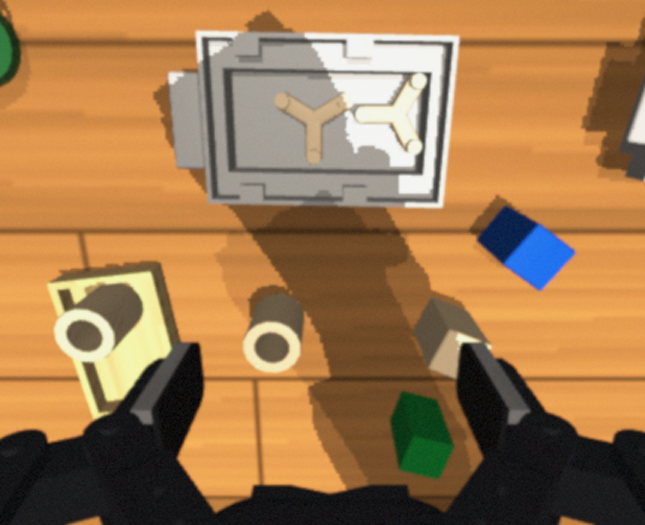

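```bash
python3 - <<'E'
from h import *
c=G["carry"];L=G["low"]; p0=c[2]-np.pi/2; p1=p0+L[2]-c[2]+np.pi
pick(c[0],c[1],.057,p0,70,lift=.22)
bot.move_to([.635,0,.22],down((p0+p1)/2))
place(L[0],L[1],.107,p1,8,lift=.22)
for i,(x,y) in enumerate([(.56,.15),(.42,0)]):
    inf,im=snap(x,y,.30 if i==0 else .42,0,f"fin{i}")
    cv2.imwrite(f"pics/fin{i}.png",cv2.resize(im[:,:,::-1],(640,480)))
cv2.imwrite("pics/scene_fin.png",capture("scene")[:,:,::-1]); a=cv2.imread("pics/fin0.png");b=cv2.imread("pics/fin1.png")
s=cv2.imread("pics/scene_fin.png")
cv2.imwrite("pics/fin.png",np.hstack([cv2.resize(b,(400,300)),cv2.resize(s,(400,300))]))
print(bot.read_clock())
E
```

```text
w 0.0107 f 69.69952940940857
held w 0.0106
hit True [0.6333 0.1516 0.1073]
87.3583
```

View pics/fin0.png

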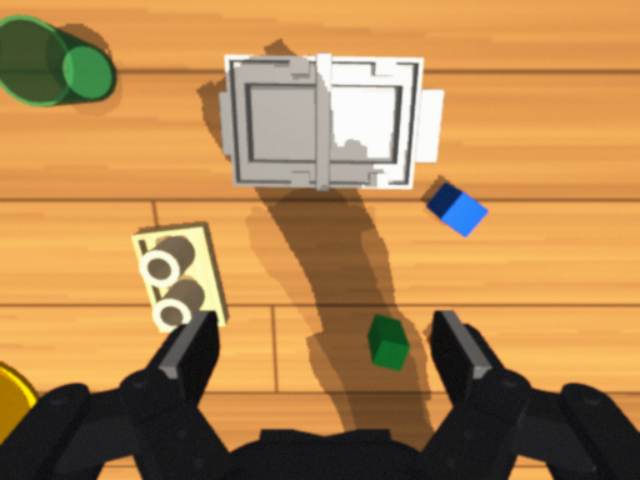

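View pics/fin.png

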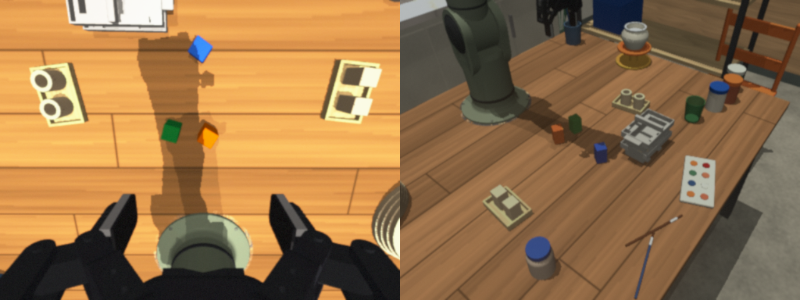

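```bash
python3 -c "
from station import *
bot.wait(.5); print(order.finish_job())"
```

```text
the job is handed in; nothing more can be done
None
```

I handed the job in at about 88 s of the 136 s; no verdict came back. In the last pictures both stilts lie flat in the open tray, the carry tray sits on its lugs with the lips at opposite ends, and both posts stand in their bins; I judged the carry tray's centring from its measured pose and touch-down height rather than measuring it again.

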